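Make up an installation kit

TASK

Make up the kit for the next booth: tip the one enclosure with the round window forward out of the tightly packed row until it leans on the rack's front bar, then pull it free and stand it upright in the tray's narrow rear compartment. Lift every caddy that hangs on the rail up and off it and stand it upright on the floor of the tray's wide front compartment. Leave the other enclosures standing in their row and do not disturb the other things on the bench.

Things in the scene. Friction and masses are not known exactly. Their poses are not given: they have to be found in the camera images.
- porthole_box: White enclosure with round windows (38 mm disc on top, 34 mm discs on front and back). 70 (x) x 44 (y) x 150 (z) mm, 0.35 kg +-30%. Origin: centre of its underside, z up. One of the three middle items of a row of five the same size, 1.5 mm apart along y: no finger fits between. Pushed to -x high on its back it tips over its lower front edge; balance point about 25 degrees.
- box_a: White enclosure, same size and origin, with straight vent slots instead of round windows. Stays in the row. (A tipped enclosure comes to rest leaning at about 33 degrees on the front bar, its top standing out in front of its neighbours, where its 44 mm width can be gripped.)
- box_b: As box_a.
- box_c: As box_a.
- box_d: As box_a.
- rack: Fixed steel rack, 250 mm wide (y). Origin at bench level under its middle; -x is its front. Enclosures stand on its base 20 mm up, centred on x = 0. Front lip 10 mm high above the base (inner face x = -37 mm), end plates up to 110 mm at y = +-120 mm, a 12 mm round front bar along y at x = -73 mm, 74 mm up. Open at back and top.
- caddy_0: Grey caddy, 80 (x) x 64 (y) mm, walls 45 mm high, 0.2 kg, fittings fixed in it. Origin: centre of underside, z up. Central handle plate, 60 mm along x, 10 mm thick in y, top at 85 mm: grip across y. Hook on its back: arm at 62 to 66 mm height to x = 58 mm, lip down to 46 mm, 14 mm inside. Hangs over the rail: lift over 20 mm, then take away to -x. Two or three caddies are present.
- caddy_1: A second such caddy, may be absent.
- caddy_2: A third such caddy, may be absent.
- rail: Fixed rail: strip 10 mm thick, 336 mm long (y), top edge 160 mm above the bench, a second strip below, posts 165 mm high at y = +-168 mm. Origin at bench level under the strip; caddies hang on its -x side, tipped up to 5 degrees, centres about 45 mm in front of it, undersides about 98 mm up.
- tray: Loose blue tray, 250 (x) x 270 (y) mm, 0.9 kg. Origin: centre of underside, z up. Floor 5 mm thick, walls 5 mm thick up to 45 mm. A divider as high at x = 10 to 15 mm parts the wide front compartment (x = -120 to 10 mm) from the narrow rear one (x = 15 to 120 mm), both 260 mm long in y. It may get knocked aside.
- screwdriver: Screwdriver lying on the bench; leave alone.
- spanner: Spanner lying on the bench; leave alone.
- tape: Roll of tape, 90 mm across and 24 mm tall, on the bench; leave alone.
- offcut: Offcut of white trunking, 160 mm long, on the bench; leave alone.

How it is judged:
On the way:
1. the enclosure with the round window is tipped forward in its place in the rack and leans there (angle between porthole_box's own z axis and vertical between 0.44 and 0.9 rad and horizontal distance between porthole_box and rack below 0.1 m and height (world z) of porthole_box below 0.06 m and contact force between porthole_box and rack above 0.3 N), for 0.2 s.
At the end, for the whole second after the job is handed in: The round-windowed enclosure stands upright (within 0.1 rad) on the floor of the tray's narrow rear compartment, every caddy present stands upright (within 0.1 rad) on the floor of the wide front one, all at rest (bases within 15 mm of the tray's underside), tray flat on the bench (x of porthole_box in the frame of tray between 0.035 and 0.1 m and y of porthole_box in the frame of tray between -0.12 and 0.12 m and z of each of porthole_box, caddy_0, caddy_1, caddy_2 in the frame of tray below 0.015 m and angle between each of porthole_box, caddy_0, caddy_1, caddy_2's own z axis and vertical below 0.1 rad and linear speed of each of porthole_box, caddy_0, caddy_1, caddy_2 below 0.03 m/s and x of caddy_0 in the frame of tray between -0.125 and 0 m and y of caddy_0 in the frame of tray between -0.13 and 0.13 m and x of caddy_1 in the frame of tray between -0.125 and 0 m and y of caddy_1 in the frame of tray between -0.13 and 0.13 m and x of caddy_2 in the frame of tray between -0.125 and 0 m and y of caddy_2 in the frame of tray between -0.13 and 0.13 m and angle between tray's own z axis and vertical below 0.08 rad and height (world z) of tray below 0.015 m); the robot touches nothing.
It fails at once if another enclosure is tipped over or pulled out of its place in the row (angle between any of box_a, box_b, box_c, box_d's own z axis and vertical above 0.3 rad or distance of any of box_a, box_b, box_c, box_d from where it was at the start of the episode above 0.03 m).
It fails at once if a caddy is tipped so far that its fittings would spill (angle between any of caddy_0, caddy_1, caddy_2's own z axis and vertical above 0.8 rad).
It fails at once if one of the other things on the bench is shoved aside (distance of any of screwdriver, spanner, tape, offcut from where it was at the start of the episode above 0.03 m).
Of caddy_0, caddy_1, caddy_2 only 2 to 3 are there at a start; the rules pass over those that are not, and their reading is None.
At some moment in a run one of tray may be knocked a few centimetres aside while the robot is not near it.
It also fails if it takes over 210 s, if anything falls off the work surface, if the arm or the gripper's body presses on something with over 40 N, if the wrist force passes 120 N, or if a joint passes its speed limit or range.

ROBOT

A 7-joint arm with a two-finger parallel gripper is mounted at the origin on the work surface. World frame = base frame: x ahead of the robot, y to its left, z up, the work surface at z = 0. Lengths are in m, angles in rad, forces in N, time in s.
With the tool pointing down it reaches from about 0.4 to 0.85 m from the base axis. Payload 10.4 kg.
Tool frame: the origin (TCP) lies at the very end of the fingers, on their centre line; the grasp point (between the pads) lies manip.hold_point_z behind it (manip.hold_point_z is the distance from the TCP to the grasp point, in m); z points along the fingers, y is the direction in which the jaws open and shut (so a half turn about z gives the same grasp; the last joint's range is limited). The gripper opens to 85 mm and grips with 20 to 120 N. Pads are 22 mm wide; open, the fingers measure 114 mm over their backs; the gripper's body (76 mm by 85 mm) begins 54 mm behind the grasp point. The pads swing forward as they close: fully open they stand 13 mm farther back than shut.
Start: joints at [-1.215, 0.332, -0.065, 1.46, 0.022, 1.35, -0.088], TCP at [0.231, 0.581, 0.231] pointing down, gripper open.
Joint ranges: [-2.6, 2.6], [-0.5, 2.12], [-1.47, 1.34], [0.16, 2.42], [-1.27, 4.41], [0.06, 2.06], [-2.6, 2.6]. Speed limits (rad/s): [2.22, 2.22, 2.79, 2.79, 3.14, 3.14, 3.14].

INTERFACE

Orientations are given as a unit quaternion [x, y, z, w].
In Python, from workcell import manip gives the robot as it stands.
- The arm moves only by the tool jog_arm, never from a script. Its arguments are lists of equal length, an entry for each row: "translation": the shift along the world's x, y, z in mm, a list of three; "turn": the turn about the world's z in degrees. In form: {"translation": [[x, y, z], ...], "turn": [turn, ...]}. A call has 1 to 12 rows; each row is the pose to reach, as a shift and turn from the pose measured when the call began; what a row does not reach only later rows make up. A row lasts 1/12 s, in which the tool goes at most 41.7 mm and 7.16 degrees, less where a joint would pass 70% of its speed; a pose out of reach is approached as far as the arm can. A call with a gripper value outside its range is refused whole. "grip" is the finger opening in mm, from 0 to 85.4, set as the call begins (left out, the last holds). The fingers move at their own pace and stop on an object; "grip_force" is the grip in N (left out, the last holds). Time passes only in rows, so rows that repeat a pose let the fingers close. It gives the time, the measured TCP pose, the force and the opening at its end, in the units of the state.
- manip.get_obs(): the state, without advancing time (a new reading comes with each control period).
- manip.camera(name): name is "scene" or "side" or "wrist"; returns a dict with "frame" (384x512x3 uint8, red, green, blue), "mtx" (3x3 intrinsics, pixels), "pose" (4x4, takes a point from camera to world coordinates). Camera axes: x right, y down, z forward; pixel columns grow to the right and rows downward; lengths in m; the calibration is good to about 2 mm. A picture is of the moment at which its call begins. There is no depth.
- manip.hand_in(): hands the job in, once; it reports no verdict.
Trained networks look in a picture, given as the dict that the camera call returned (one of the last four; its "shot" number tells which), for a name from the list of things; names that differ only in an ending like _2 or _b are one class to them, and where a whole thing is asked for, a point or a joint stands for the part that bears it (a point fixed in the world has none). Each returns a list of dicts, best first, with "confidence" (0 to 1); they miss things now and then, are a little off and sometimes report something else, mostly with a low value. They report only what shows in the picture. A call takes as long as a camera call.
- manip.outline_of(picture, label): "mask" (384x512 bool, what is visible of it) and "extent" ([left, top, right, bottom] in pixels, round what is visible of it).
- manip.pinpoint(picture, label): "at" ([column, row] in pixels: a listed point, or the origin of a listed thing).
The state is a dict: "clock": time; "joint_pos": joint angles; "joint_velocities": joint speeds; "tau": joint torques, N m; "position": TCP position; "ee_rot": TCP orientation; "ft_force": force on the tool from outside, world axes, zero at the start; "torque": the same for the moment, N m; "grip_width": opening from 0.0 (shut) to 1.0 (fully open).
Only numpy, scipy, OpenCV 4.12 (cv2) and the standard library are available. Lean on these libraries where they do the work, as an engineer would, in place of code of your own. Each camera call takes 0.05 s, during which the arm holds its last target. There are 200 camera calls.

## Working session

There is one attempt and no reset: what is moved stays moved. The work goes in short steps, Python scripts to look and compute and a tool call to move; the robot and the scene stay as the last step left them, time stands still between calls to the robot, and variables do not carry over. Pictures are saved under pics/ and viewed, about 12 in all and at most 16, crops included, and the job is handed in when it is done.

Besides the shell and the picture viewer there is one more tool, called as name(argument=value, ...), one argument or row to a line, values as JSON. jog_arm: Moves the arm, as the interface text tells. Its arguments: {"type":"object","properties":{"translation":{"type":"array"},"turn":{"type":"array"},"grip":{"type":"number"},"grip_force":{"type":"number"}},"required":["translation","turn"]}

```bash
mkdir -p pics; ls; cat > h.py <<'E'
from workcell import manip
import numpy as np, cv2
from scipy.spatial.transform import Rotation as R
def save(c,n,crop=None,s=1):
    f=c["frame"][:,:,::-1]
    if crop: f=f[crop[1]:crop[3],crop[0]:crop[2]]
    cv2.imwrite(f"pics/{n}.png",cv2.resize(f,None,fx=s,fy=s,interpolation=cv2.INTER_CUBIC))
def ray(c,px):
    d=np.linalg.inv(c["mtx"])@[px[0],px[1],1]; T=np.array(c["pose"]); return T[:3,3],T[:3,:3]@d
def atz(c,px,z):
    o,d=ray(c,px); return o+d*(z-o[2])/d[2]
def proj(c,P):
    T=np.array(c["pose"]); p=(np.atleast_2d(P)-T[:3,3])@T[:3,:3]; q=p@c["mtx"].T; return q[:,:2]/q[:,2:]
def tri(obs):
    A=np.zeros((3,3));b=np.zeros(3)
    for c,px in obs:
        o,d=ray(c,px); d/=np.linalg.norm(d); M=np.eye(3)-np.outer(d,d); A+=M;b+=M@o
    return np.linalg.solve(A,b)
E
python3 - <<'E'
from h import *
np.set_printoptions(precision=3,suppress=True)
o=manip.get_obs(); print(o, manip.hold_point_z)
cs={n:manip.camera(n) for n in ("scene","side","wrist")}
im=np.hstack([cs["scene"]["frame"],cs["side"]["frame"]])[:,:,::-1]
for n in cs: save(cs[n],n+"0",s=1.5)
for n in ("scene","side"):
    c=cs[n]; print(n,np.array(c["pose"]),np.array(c["mtx"])[0])
    for l in ("porthole_box","box_a","caddy_0","rail","rack","tray","screwdriver","spanner","tape","offcut"):
        print(l,[(np.round(d["at"]).tolist(),round(d["confidence"],2)) for d in manip.pinpoint(c,l)[:6]],[(d["extent"],round(d["confidence"],2)) for d in manip.outline_of(c,l)[:6]])
E
```

```text
pics
{'clock': 0.0, 'joint_pos': array([-1.215,  0.333, -0.065,  1.461,  0.022,  1.35 , -0.088]), 'joint_velocities': array([ 0.002, -0.   ,  0.002,  0.001,  0.001,  0.   , -0.   ]), 'tau': array([  0.001, -62.546,   0.05 , -39.161,   0.016,   0.01 ,  -0.   ]), 'position': array([0.231, 0.58 , 0.23 ]), 'ee_rot': array([ 0.188,  0.982, -0.001, -0.   ]), 'ft_force': array([ 0.968, -0.679, -0.962]), 'torque': array([ 0.013,  0.03 , -0.004]), 'grip_width': 0.9999744473745715} 0.0187
scene [[ 0.64  -0.515  0.57  -0.238]
 [-0.768 -0.428  0.476 -0.651]
 [-0.001 -0.742 -0.67   0.996]
 [ 0.     0.     0.     1.   ]] [453.256   0.    257.674]
porthole_box [([178.0, 160.0], 0.72)] [([162.1, 119.9, 181.2, 164.2], 0.71), ([332.3, 240.9, 379.7, 285.3], 0.71)]
box_a [([150.0, 160.0], 0.97), ([202.0, 165.0], 0.95), ([162.0, 161.0], 0.77), ([191.0, 162.0], 0.75)] [([148.8, 118.2, 167.2, 163.3], 0.91), ([130.9, 113.8, 155.5, 157.4], 0.78), ([189.9, 123.9, 208.6, 162.2], 0.74), ([174.2, 121.9, 191.7, 164.8], 0.72)]
caddy_0 [([349.0, 273.0], 0.98), ([337.0, 240.0], 0.86), ([319.0, 209.0], 0.61)] [([301.
[... 1511 characters left out ...]
0.92), ([200.0, 143.0], 0.65)] [([178.7, 95.7, 220.6, 123.3], 0.93), ([175.1, 118.0, 214.3, 151.0], 0.74), ([188.9, 75.1, 225.1, 101.1], 0.62)]
rail [] [([162.0, 68.7, 202.9, 182.9], 0.72)]
rack [([323.0, 310.0], 0.92)] [([267.0, 270.0, 390.7, 356.1], 0.94)]
tray [([249.0, 212.0], 0.84), ([369.0, 263.0], 0.15)] [([182.0, 153.3, 315.3, 264.4], 0.76)]
screwdriver [([370.0, 260.0], 0.84)] [([342.9, 225.5, 388.0, 274.9], 0.86)]
spanner [([247.0, 128.0], 0.57)] [([228.3, 112.4, 264.0, 142.2], 0.58)]
tape [([179.0, 271.0], 0.71)] [([152.7, 254.2, 192.7, 292.0], 0.96), ([163.7, 67.0, 200.3, 183.1], 0.65)]
offcut [([143.0, 217.0], 0.97), ([367.0, 320.0], 0.25)] [([111.6, 205.8, 171.9, 230.7], 0.58)]
```

View pics/scene0.png

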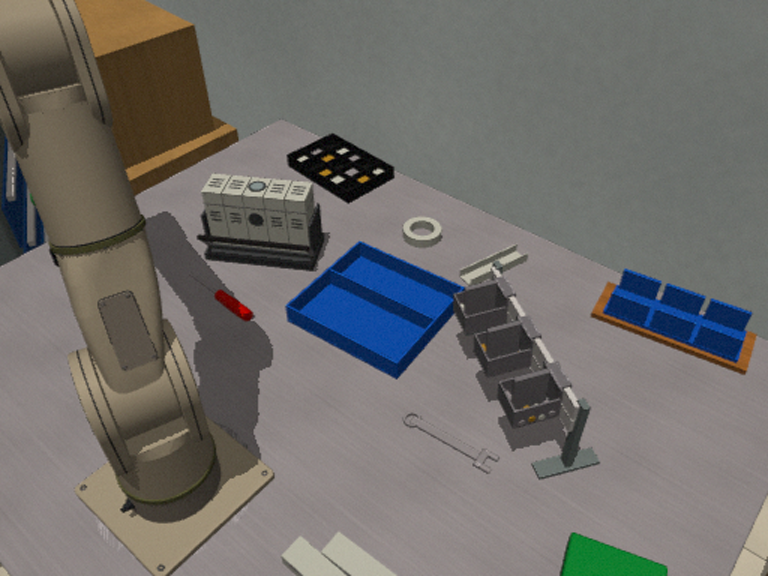

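View pics/side0.png

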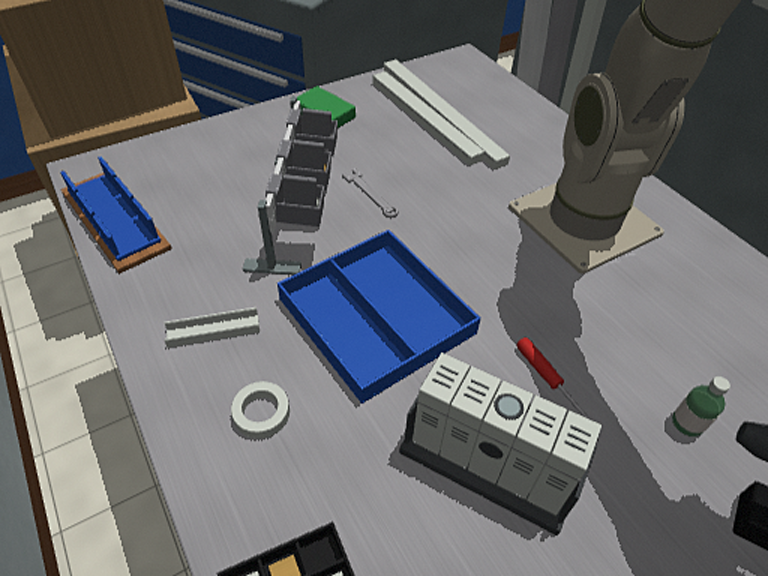

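```bash
python3 - <<'E'
from h import *
np.set_printoptions(precision=3,suppress=True)
s=manip.camera("scene");d=manip.camera("side")
for n,a,b in [("port",(178,160),(328,307)),("rack",(178,167),(323,310)),("tray",(252,206),(249,212)),("c0",(349,273),(211,96)),("c1",(337,240),(203,121)),("c2",(319,209),(200,143)),("screw",(144,199),(370,260)),("span",(297,294),(247,128)),("tape",(280,157),(179,271)),("off",(331,178),(143,217)),("boxL",(150,160),(369,324)),("boxR",(202,165),(290,287))]:
    print(n,tri([(s,a),(d,b)]))
E
```

```text
port [0.514 0.34  0.02 ]
rack [ 0.513  0.335 -0.008]
tray [0.522 0.01  0.   ]
c0 [ 0.428 -0.388  0.095]
c1 [ 0.503 -0.303  0.086]
c2 [ 0.558 -0.207  0.097]
screw [ 0.331  0.291 -0.001]
span [ 0.35  -0.293  0.003]
tape [0.762 0.087 0.008]
off [ 0.781 -0.111  0.008]
boxL [0.457 0.416 0.016]
boxR [0.555 0.258 0.015]
```

The scene view shows the row of five at about (258,215) with the round disc on the middle one, three caddies on the rail at right, the tray in the centre and its narrow compartment away from the robot. The side view agrees. I'll refine the disc and tray corners next.

```bash
python3 - <<'E'
from h import *
np.set_printoptions(precision=4,suppress=True)
s=manip.camera("scene");d=manip.camera("side")
print("disc",tri([(s,(258/1.5,185.5/1.5)),(d,(509/1.5,407/1.5))]))
for c in (s,d):
    for l in ("tray",):
        m=manip.outline_of(c,l)[0]["mask"].astype(np.uint8)
        h=cv2.convexHull(cv2.findContours(m,0,1)[0][0])
        print(cv2.approxPolyDP(h,3,True)[:,0].tolist())
S=[(288,308),(360,243),(465,290),(397,365)]; D=[(479,320),(389,233),(279,285),(362,388)]
print("tray S",np.array([atz(s,np.array(p)/1.5,.045) for p in S]))
print("tray D",np.array([atz(d,np.array(p)/1.5,.045) for p in D]))
# front lower rack etc: top corners of row at z=.17 (scene: back-left, back-right; side)
print("row S",np.array([atz(s,np.array(p)/1.5,.17) for p in [(209,174),(314,181),(312,202),(203,194)]]))
print("row D",np.array([atz(d,np.array(p)/1.5,.17) for p in [(601,424),(438,353),(419,389),(586,468)]]))
E
```

```text
disc [0.5134 0.337  0.1709]
[[239, 161], [309, 192], [302, 209], [264, 252], [191, 213], [190, 203]]
[[260, 153], [318, 210], [319, 218], [280, 246], [240, 267], [186, 197], [186, 189]]
tray S [[ 0.377   0.1185  0.045 ]
 [ 0.6223  0.144   0.045 ]
 [ 0.6455 -0.1224  0.045 ]
 [ 0.4008 -0.1422  0.045 ]]
tray D [[ 0.3831  0.1341  0.045 ]
 [ 0.4067 -0.1261  0.045 ]
 [ 0.6491 -0.107   0.045 ]
 [ 0.6246  0.1529  0.045 ]]
row S [[0.4773 0.4515 0.17  ]
 [0.6045 0.2559 0.17  ]
 [0.5465 0.205  0.17  ]
 [0.4205 0.4015 0.17  ]]
row D [[0.4242 0.4155 0.17  ]
 [0.5434 0.2226 0.17  ]
 [0.5979 0.258  0.17  ]
 [0.4824 0.45   0.17  ]]
```

jog_arm(
  translation=[
    [28,-17,5],
    [56,-35,10],
    [84,-52,15],
    [112,-70,20],
    [140,-87,20],
    [168,-104,20],
    [197,-122,20],
    [225,-139,20],
    [253,-157,20],
    [281,-174,20],
    [309,-191,20],
    [338,-209,20],
  ],
  turn=[-3,-6,-9,-12,-15,-18,-21,-24,-27,-30,-33,-36.3],
  grip=0,
)

```text
clock: 3.45
position: [0.5701, 0.371, 0.2515]
ee_rot: [0.486, 0.874, 0.0, -0.0]
ft_force: [-0.2, 0.5, 0.5]
grip_width: -0.003
```

```bash
python3 - <<'E'
from h import *
np.set_printoptions(precision=4,suppress=True)
o=manip.get_obs();print(o["position"],R.from_quat(o["ee_rot"]).as_matrix()[:,1],o["ft_force"],o["grip_width"])
c=manip.camera("wrist");save(c,"w1",s=1.5)
for dd in manip.outline_of(c,"porthole_box")[:2]: print(dd["extent"],dd["confidence"])
print(proj(c,[[.5134,.337,.17],[.5685,.3715,.15]]))
E
```

```text
[0.5701 0.371  0.2515] [0.8491 0.5283 0.0004] [-0.2322  0.5008  0.4646] -0.002838640409976735
[136.1, 154.5, 235.1, 224.1] 0.63
[[181.8614 200.0262]
 [256.5071 193.7758]]
```

View pics/w1.png

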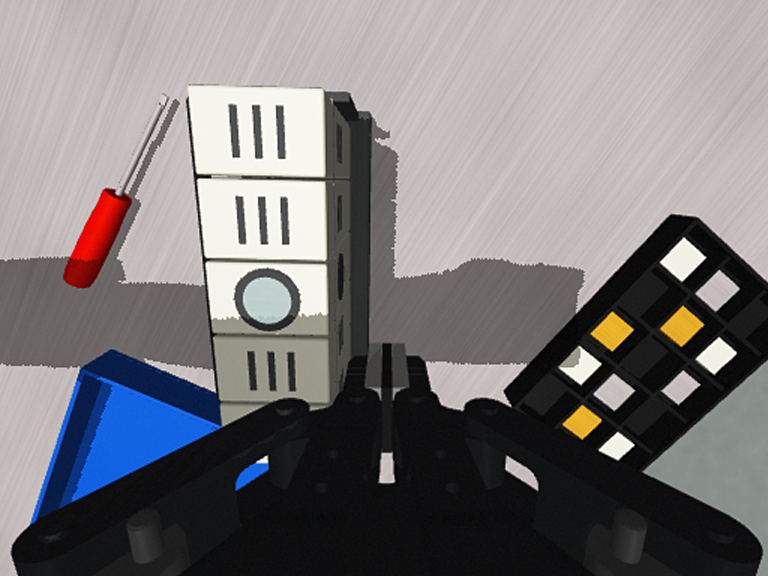

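The wrist view shows the disc at (267,299) in the enlarged picture, with slots on its neighbours and the closed fingers behind the row. I'll work out the push line from the box's own corners.

```bash
python3 - <<'E'
from h import *
np.set_printoptions(precision=4,suppress=True)
c=manip.camera("wrist")
P=np.array([atz(c,np.array(p)/1.5,.17) for p in [(205,261),(328,261),(329,336),(213,334),(267,299),(188,85),(325,88)]])
print(P)
for a,b in ((0,1),(3,2),(5,6)): v=P[b]-P[a]; print(np.linalg.norm(v),np.degrees(np.arctan2(v[1],v[0])))
for a,b in ((3,5),(2,6)): v=P[b]-P[a]; print(np.linalg.norm(v),np.degrees(np.arctan2(v[1],v[0]))-90)
ctr=P[:4].mean(0);print(ctr)
t=np.radians(32);ex=np.array([np.cos(t),np.sin(t)]);ey=np.array([-ex[1],ex[0]])
v=manip.get_obs()["position"][:2]-ctr[:2];print("tcp in rack",v@ex,v@ey)
E
```

```text
[[0.4742 0.3329 0.17  ]
 [0.5334 0.369  0.17  ]
 [0.556  0.3297 0.17  ]
 [0.4966 0.2949 0.17  ]
 [0.5142 0.331  0.17  ]
 [0.4296 0.4109 0.17  ]
 [0.489  0.4456 0.17  ]]
0.06932203290886045 31.417309088921954
0.0688348981633245 30.349661671990752
0.0687503338518187 30.29156506887503
0.13399050033537746 30.010470065632802
0.1339203159436243 30.046487552254945
[0.5151 0.3316 0.17  ]
tcp in rack 0.06762437615757912 0.0014472256176495378
```

jog_arm(
  translation=[
    [2,-4,-25],
    [2,-4,-50],
    [2,-4,-75],
    [2,-4,-100],
    [2,-4,-101],
    [-5,-8,-101],
    [-12,-12,-101],
    [-19,-16,-101],
  ],
  turn=[-1.7,-1.7,-1.7,-1.7,-1.7,-1.7,-1.7,-1.7],
)

```text
clock: 4.27
position: [0.5523, 0.3533, 0.1513]
ee_rot: [0.5, 0.866, 0.0, 0.001]
ft_force: [1.2, 0.2, 1.1]
grip_width: -0.001
```

```bash
python3 - <<'E'
from h import *
c=manip.camera("side");save(c,"s1",(220,200,420,380),3)
E
```

```text
(no output)
```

View pics/s1.png

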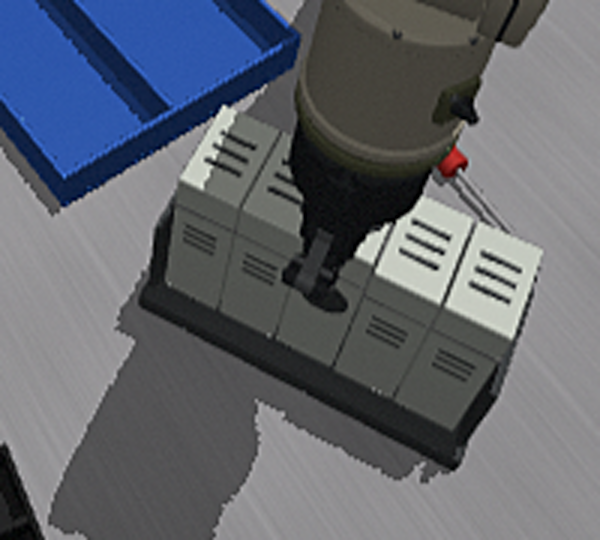

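The side view shows the closed fingertips at (318,300), in the middle of the porthole box's back, so I can push.

jog_arm(
  translation=[
    [-4,-2.5,0],
    [-9,-5,0],
    [-13,-7.5,0],
    [-17,-10,0],
    [-22,-12.5,0],
    [-26,-15,0],
    [-30,-17.5,0],
    [-35,-20,0],
    [-39,-22.5,0],
    [-43,-25,0],
    [-47,-27.5,0],
    [-47,-27.5,0],
  ],
  turn=[0,0,0,0,0,0,0,0,0,0,0,0],
)

```text
clock: 5.32
position: [0.5037, 0.3246, 0.1515]
ee_rot: [0.5, 0.866, -0.0, 0.001]
ft_force: [0.2, -0.2, 0.1]
grip_width: 0.001
```

```bash
python3 - <<'E'
from h import *
for n in("side","scene"):
  c=manip.camera(n)
  if n=="side":a=c["frame"][200:380,220:420]
  else:
    b=c["frame"][90:200,100:240]
cv2.imwrite("pics/s2.png",np.hstack([cv2.resize(a,(400,360)),cv2.resize(b,(400,360))])[:,:,::-1])
E
```

```text
(no output)
```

View pics/s2.png

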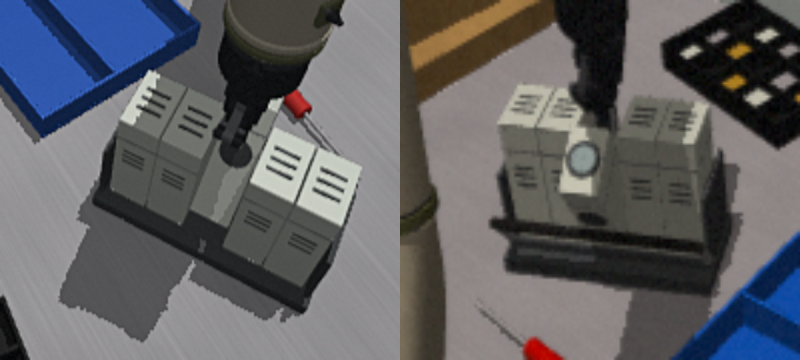

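The box has tipped and leans: its disc is at (583,160) in front of its neighbours, and contact force is back to zero. Next I retract up, turn 90° and open above the leaning top.

jog_arm(
  translation=[
    [6,3,20],
    [6,3,60],
    [6,3,100],
    [0,0,110],
    [-10,-6,110],
    [-20,-12,110],
    [-30,-18,110],
    [-40,-24,110],
    [-50,-30,110],
    [-62,-36,110],
    [-62,-36,110],
    [-62,-36,110],
  ],
  turn=[0,0,7,14,21,28,35,42,49,56,63,70],
)

```text
clock: 6.42
position: [0.4421, 0.289, 0.2618]
ee_rot: [-0.09, 0.996, 0.001, 0.001]
ft_force: [1.3, -0.4, -0.1]
grip_width: 0.001
```

jog_arm(
  translation=[
    [0,0,0],
    [0,0,0],
    [0,0,0],
    [0,0,0],
    [0,0,0],
    [0,0,0],
  ],
  turn=[7,14,20,20,20,20],
  grip=85,
)

```text
clock: 6.92
position: [0.4422, 0.289, 0.2618]
ee_rot: [-0.26, 0.966, 0.001, 0.001]
ft_force: [-1.2, 0.4, -0.1]
grip_width: 0.846
```

```bash
python3 - <<'E'
from h import *
np.set_printoptions(precision=4,suppress=True)
o=manip.get_obs();print(o["position"],R.from_quat(o["ee_rot"]).as_matrix()[:,1],o["joint_pos"])
c=manip.camera("wrist");save(c,"w2",s=1.5)
t=np.radians(30.3);ex=np.array([np.cos(t),np.sin(t),0]);ey=np.array([-ex[1],ex[0],0]);C=np.array([.515,.332,0])
print(1.5*proj(c,[C+a*ex+b*ey+[0,0,z] for a,z in ((-.117,.146),(-.058,.184)) for b in(-.022,.022)]))
E
```

```text
[0.4422 0.289  0.2618] [-0.5023  0.8647  0.0015] [-0.7375  0.0997  0.0786  1.6766 -0.0093  1.3639  1.4397]
[[352.8298 238.8738]
 [421.314  238.7209]
 [350.3473 347.7079]
 [424.6686 347.4992]]
```

View pics/w2.png

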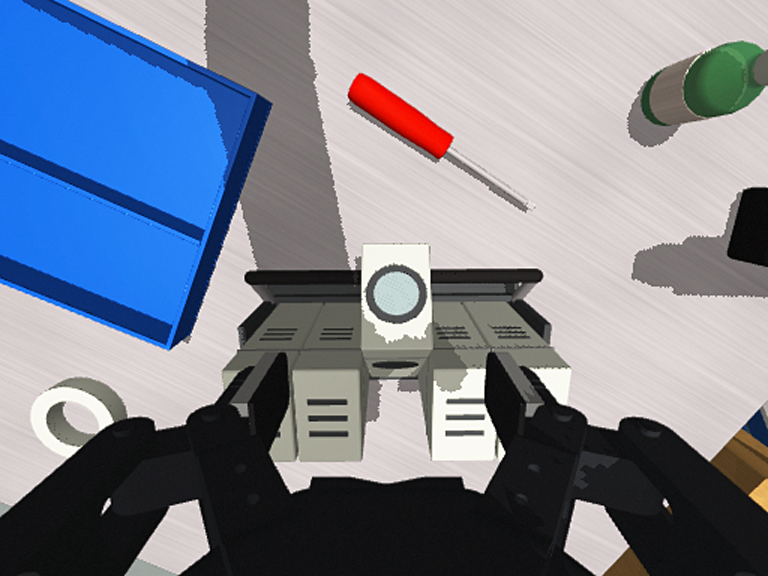

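The tipped top is at (362–432, 244–355), about 6 mm to the rack's +y of my prediction. I'll correct for that, descend and grip.

jog_arm(
  translation=[
    [-2,4,0],
    [-2,4,-30],
    [-2,4,-60],
    [-2,4,-90],
    [-2,4,-120],
    [-2,4,-141],
    [-2,4,-141],
  ],
  turn=[0,0,0,0,0,0,0],
)

```text
clock: 7.55
position: [0.4378, 0.2917, 0.1165]
ee_rot: [-0.26, 0.966, -0.001, -0.003]
ft_force: [-1.3, 0.3, -0.1]
grip_width: 0.995
```

jog_arm(
  translation=[
    [0,0,0],
    [0,0,0],
    [0,0,0],
    [0,0,0],
    [0,0,0],
    [0,0,0],
    [0,0,0],
    [0,0,0],
  ],
  turn=[0,0,0,0,0,0,0,0],
  grip=30,
  grip_force=40,
)

```text
clock: 8.22
position: [0.4385, 0.2925, 0.118]
ee_rot: [-0.26, 0.966, 0.0, -0.002]
ft_force: [-1.4, 0.9, 6.6]
grip_width: 0.508
```

jog_arm(
  translation=[
    [0,0,5],
    [0,0,10],
    [0,0,20],
    [0,0,30],
    [0,0,40],
    [0,0,40],
  ],
  turn=[0,0,0,0,0,0],
)

```text
clock: 8.72
position: [0.4395, 0.2932, 0.1607]
ee_rot: [-0.26, 0.966, 0.001, 0.0]
ft_force: [0.4, 0.3, -2.6]
grip_width: 0.51
```

```bash
python3 - <<'E'
from h import *
for n in("side","scene"):
  c=manip.camera(n)
  if n=="side":a=c["frame"][200:380,220:420]
  else:
    b=c["frame"][90:200,100:240]
cv2.imwrite("pics/s3.png",np.hstack([cv2.resize(a,(400,360)),cv2.resize(b,(400,360))])[:,:,::-1])
E
```

```text
(no output)
```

View pics/s3.png

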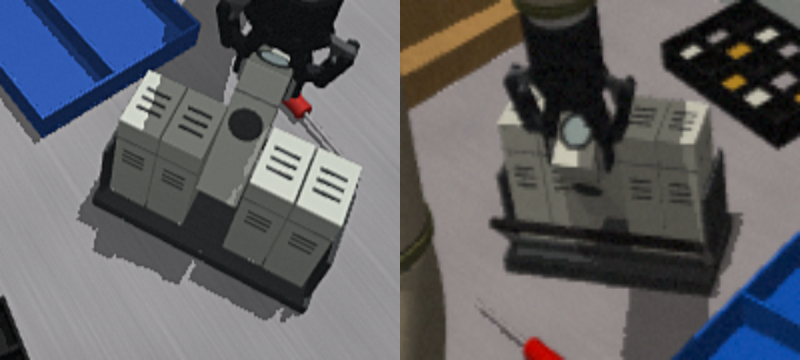

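The box is held, still tilted, with the bottom up in its slot and the neighbours standing. I'll lift clear.

jog_arm(
  translation=[
    [0,0,20],
    [0,0,40],
    [0,0,60],
    [0,0,80],
    [0,0,100],
    [0,0,120],
    [0,0,140],
    [0,0,160],
    [0,0,175],
    [0,0,175],
  ],
  turn=[0,0,0,0,0,0,0,0,0,0],
)

```text
clock: 9.65
position: [0.4394, 0.2932, 0.3361]
ee_rot: [-0.26, 0.966, 0.001, 0.001]
ft_force: [1.0, 0.2, -3.8]
grip_width: 0.511
```

```bash
cat > tray.py <<'E'
from h import *
from scipy.optimize import least_squares
# tray pose: least squares fit of the rim rectangle to mask edges in both cameras
def meas():
    cs=[manip.camera("scene"),manip.camera("side")]; ms=[]
    for c in cs:
        r=manip.outline_of(c,"tray")
        ms.append((c,r[0]["mask"].astype(np.uint8),r[0]["confidence"]))
    def f(p,c):
        C,S=np.cos(p[2]),np.sin(p[2]); X=[]
        for z in(0,.045):
            for a,b in((-1,-1),(-1,1),(1,1),(1,-1)): x,y=a*.125,b*.135; X.append([p[0]+C*x-S*y,p[1]+S*x+C*y,z])
        return cv2.convexHull(proj(c,X).astype(np.float32))[:,0]
    def cost(p):
        t=0
        for c,m,_ in ms:
            i=np.zeros((384,512),np.uint8); cv2.fillConvexPoly(i,np.round(f(p,c)*16).astype(np.int32),1,shift=4)
            t+=np.count_nonzero(i!=m)
        return t
    from scipy.optimize import minimize
    best=minimize(cost,[.513,.006,.09],method="Nelder-Mead",options=dict(initial_simplex=[[.513,.006,.09],[.533,.006,.09],[.513,.026,.09],[.513,.006,.2]],xatol=1e-4,fatol=.5))
    print("tray",best.x,best.fun,[round(m[2],2) for m in ms]); return cs,best.x
if __name__=="__main__":
    np.set_printoptions(precision=4,suppress=True); cs,_=meas()
    o=manip.get_obs();print(o["position"],o["grip_width"],o["ft_force"])
E
python3 - <<'E'
from tray import *
np.set_printoptions(precision=4,suppress=True)
cs,p=meas()
b=cs[0]["frame"][40:240,100:360];a=cs[1]["frame"][120:384,170:430]
cv2.imwrite("pics/s4.png",np.hstack([cv2.resize(a,(400,400)),cv2.resize(b,(400,400))])[:,:,::-1])
print(manip.get_obs()["position"],manip.get_obs()["joint_pos"])
E
```

```text
tray [0.5157 0.0073 0.1039] 489.0 [0.7, 0.58]
[0.4382 0.2923 0.3317] [-0.7471  0.08    0.0783  1.5536 -0.0077  1.5124  1.4284]
```

View pics/s4.png

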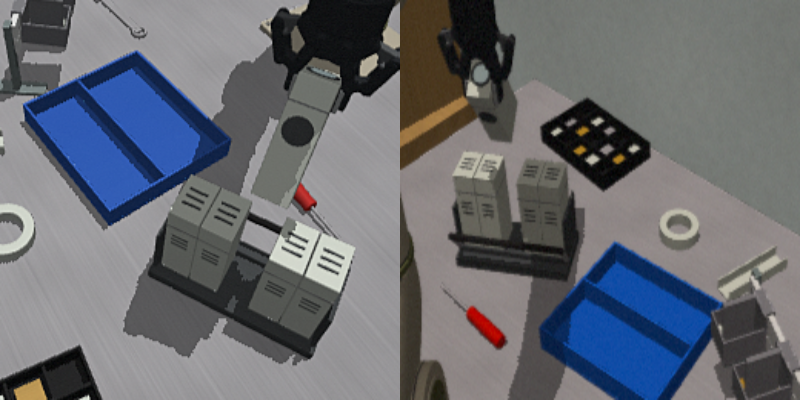

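The box hangs clear, still somewhat tilted, and the row stands undisturbed. I'll work out the tilt by projecting the box model, then move to the tray.

```bash
python3 - <<'E'
from h import *
np.set_printoptions(precision=1,suppress=True)
c=manip.camera("side");o=manip.get_obs()
r=manip.outline_of(c,"porthole_box");print([(x["extent"],x["confidence"]) for x in r])
m=r[0]["mask"]
t=np.radians(30.3);ex=np.array([np.cos(t),np.sin(t),0]);ey=np.array([-ex[1],ex[0],0]);ez=np.array([0,0,1.])
G=o["position"]+[0,0,.0187]
for th in(10,15,20,25,30,35):
    a=np.radians(th);u=-np.sin(a)*ex+np.cos(a)*ez;w=np.cos(a)*ex+np.sin(a)*ez
    P=[G+(h-.126)*u+(d-.021)*w+b*ey for d in(0,.07) for h in(0,.15) for b in(-.022,.022)]
    q=proj(c,P); i=np.zeros((384,512),np.uint8);cv2.fillConvexPoly(i,cv2.convexHull(np.round(q).astype(np.int32)),1)
    print(th,"missed",np.count_nonzero(m&(i==0)),"back bottom",((q[4:6]-[170,120])*1.538).ravel())
E
```

```text
[([333.6, 165.1, 390.3, 256.6], 0.71)]
10 missed 207 back bottom [255.9 186.5 290.6 202. ]
15 missed 144 back bottom [253.9 189.3 289.1 205.1]
20 missed 79 back bottom [252.1 191.4 287.9 207.6]
25 missed 38 back bottom [250.7 192.9 287.  209.3]
30 missed 6 back bottom [249.5 193.5 286.4 210.2]
35 missed 9 back bottom [248.7 193.3 286.1 210.3]
```

jog_arm(
  translation=[
    [8,-12,5],
    [16,-24,5],
    [25,-36,5],
    [34,-48,5],
    [42,-60,5],
    [50,-72,5],
    [58,-84,5],
    [66,-96,5],
    [75,-108,5],
    [84,-120,5],
    [92,-132,5],
    [100,-144,5],
  ],
  turn=[-6,-13,-20,-27,-34,-41,-48,-55,-62,-69,-76,-83],
)

```text
clock: 10.95
position: [0.5384, 0.1477, 0.3362]
ee_rot: [0.448, 0.894, 0.001, -0.002]
ft_force: [-0.8, -0.1, -3.0]
grip_width: 0.511
```

jog_arm(
  translation=[
    [9,-13,-20],
    [18,-26,-50],
    [27,-39,-80],
    [36,-51,-110],
    [36,-51,-130],
    [36,-51,-140],
    [36,-51,-140],
  ],
  turn=[-7,-14,-21,-28,-32,-32,-32],
)

```text
clock: 11.53
position: [0.5729, 0.0968, 0.1933]
ee_rot: [0.676, 0.737, -0.001, -0.003]
ft_force: [-1.3, 0.7, -2.8]
grip_width: 0.509
```

```bash
python3 - <<'E'
from h import *
np.set_printoptions(precision=4,suppress=True)
o=manip.get_obs();J=R.from_quat(o["ee_rot"]).as_matrix()[:,1];print(o["position"],J,o["ft_force"],o["grip_width"])
b=manip.camera("scene")["frame"][90:270,180:360];a=manip.camera("side")["frame"][110:290,160:340]
cv2.imwrite("pics/s5.png",np.hstack([cv2.resize(a,(400,400)),cv2.resize(b,(400,400))])[:,:,::-1])
E
```

```text
[0.5729 0.0968 0.1933] [ 0.9962  0.0864 -0.0049] [-1.2615  0.7127 -2.7704] 0.5093780448219333
```

View pics/s5.png

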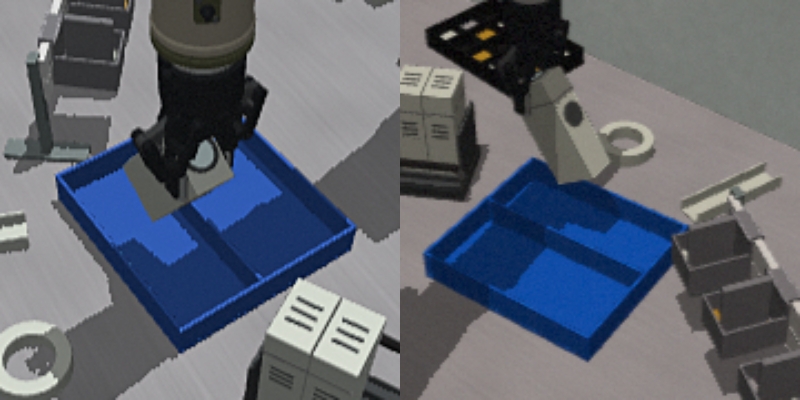

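The box hangs tilted over the rear compartment and the tray hasn't moved. I'll descend until it touches.

jog_arm(
  translation=[
    [1,0,-25],
    [1,0,-50],
    [1,0,-70],
    [1,0,-80],
    [1,0,-85],
    [1,0,-88],
    [1,0,-90],
    [1,0,-90],
  ],
  turn=[0,0,0,0,0,0,0,0],
)

```text
clock: 12.3
position: [0.5762, 0.0977, 0.1079]
ee_rot: [0.675, 0.737, 0.002, -0.001]
ft_force: [0.3, -1.0, -3.1]
grip_width: 0.511
```

jog_arm(
  translation=[
    [-2,0,-2],
    [-2,0,-4],
    [-2,0,-6],
    [-2,0,-6],
    [-2,0,-6],
  ],
  turn=[0,0,0,0,0],
)

```text
clock: 12.72
position: [0.5748, 0.0984, 0.1031]
ee_rot: [0.675, 0.738, 0.003, -0.001]
ft_force: [-2.6, 1.1, 6.1]
grip_width: 0.508
```

jog_arm(
  translation=[
    [0,0,0],
    [0.5,-5,1.5],
    [1,-10,3.5],
    [1.5,-15,5],
    [2,-20,6],
    [2.5,-25,7],
    [3,-31,8],
    [3.7,-37,8.5],
    [4,-42,9],
    [4.8,-48,9],
    [4.8,-48,9],
  ],
  turn=[0,0,0,0,0,0,0,0,0,0,0],
  grip_force=20,
)

```text
clock: 13.63
position: [0.5798, 0.0486, 0.1122]
ee_rot: [0.676, 0.737, 0.003, -0.001]
ft_force: [-1.0, -0.2, -2.8]
grip_width: 0.509
```

```bash
python3 - <<'E'
from h import *
b=manip.camera("scene")["frame"][90:270,180:360];a=manip.camera("side")["frame"][110:290,160:340]
cv2.imwrite("pics/s6.png",np.hstack([cv2.resize(a,(400,400)),cv2.resize(b,(400,400))])[:,:,::-1])
E
```

```text
(no output)
```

View pics/s6.png

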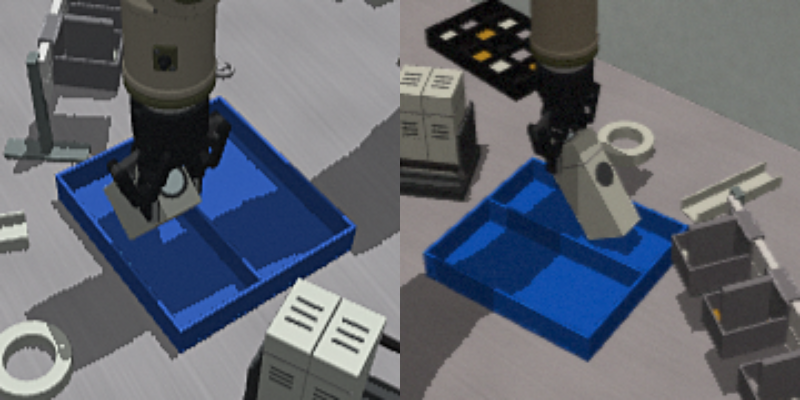

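The box slid along the floor instead of turning in the pads. The centre of mass hangs behind the grip axis, so easing the grip a little just above the floor should let it swing upright. I'll try that in small steps.

jog_arm(
  translation=[
    [0,0,2],
    [0,0,3],
    [0,0,3],
  ],
  turn=[0,0,0],
)

```text
clock: 13.98
position: [0.5798, 0.0506, 0.1154]
ee_rot: [0.675, 0.738, 0.004, -0.001]
ft_force: [-0.5, 0.4, -3.0]
grip_width: 0.507
```

jog_arm(
  translation=[
    [0,0,0],
    [0,0,0],
    [0,0,0],
  ],
  turn=[0,0,0],
  grip=43,
)

```text
clock: 14.23
position: [0.5798, 0.0508, 0.1154]
ee_rot: [0.675, 0.738, 0.004, -0.001]
ft_force: [0.0, -0.1, -2.9]
grip_width: 0.511
```

```bash
cat > tilt.py <<'E'
from h import *
# tilt of held box about jaw axis, from both views; J = jaw axis (box y), lean direction +tray y
def tilt(h=.126,d0=.021):
    o=manip.get_obs();Q=R.from_quat(o["ee_rot"]).as_matrix()[:,1];Q=Q*np.sign(Q[0]);ey=np.array([Q[0],Q[1],0]);L=np.array([-Q[1],Q[0],0]);ez=np.array([0,0,1.])
    G=o["position"]+[0,0,.0187];S={t:0 for t in range(-15,46,5)}
    for n in("side","scene"):
        c=manip.camera(n);r=manip.outline_of(c,"porthole_box")
        g=proj(c,G)[0]; r=[x for x in r if abs((x["extent"][0]+x["extent"][2])/2-g[0])<60 and abs((x["extent"][1]+x["extent"][3])/2-g[1])<60]
        if not r: print(n,"none");continue
        m=r[0]["mask"]
        for th in S:
            a=np.radians(th);u=np.sin(a)*L+np.cos(a)*ez;w=-np.cos(a)*L+np.sin(a)*ez
            P=[G+(z-h)*u+(d-d0)*w+b*ey for d in(0,.07) for z in(0,.15) for b in(-.022,.022)]
            i=np.zeros((384,512),np.uint8);cv2.fillConvexPoly(i,cv2.convexHull(np.round(proj(c,P)).astype(np.int32)),1)
            S[th]+=np.count_nonzero(m&(i==0))
    print("pos",o["position"].round(4),"F",o["ft_force"].round(1),"grip",round(o["grip_width"]*85.4,2),S)
if __name__=="__main__": tilt()
E
python3 tilt.py
```

```text
pos [0.5798 0.0508 0.1154] F [ 0.  -0.1 -2.9] grip 43.65 {-15: np.int64(766), -10: np.int64(708), -5: np.int64(626), 0: np.int64(551), 5: np.int64(465), 10: np.int64(378), 15: np.int64(294), 20: np.int64(233), 25: np.int64(140), 30: np.int64(65), 35: np.int64(15), 40: np.int64(57), 45: np.int64(139)}
```

Still about 34°. I'll ease it in small steps.

jog_arm(
  translation=[
    [0,0,0],
    [0,0,0],
  ],
  turn=[0,0],
  grip=43.6,
)

```text
clock: 14.6
position: [0.5798, 0.0506, 0.1153]
ee_rot: [0.675, 0.738, 0.003, -0.001]
ft_force: [-0.0, -0.5, -2.5]
grip_width: 0.511
```

```bash
python3 tilt.py
```

```text
pos [0.5798 0.0506 0.1153] F [-0.  -0.5 -2.5] grip 43.64 {-15: np.int64(802), -10: np.int64(741), -5: np.int64(660), 0: np.int64(563), 5: np.int64(469), 10: np.int64(404), 15: np.int64(318), 20: np.int64(257), 25: np.int64(144), 30: np.int64(84), 35: np.int64(22), 40: np.int64(53), 45: np.int64(133)}
```

jog_arm(
  translation=[
    [0,0,0],
    [0,0,0],
  ],
  turn=[0,0],
  grip=43.9,
)

```text
clock: 14.97
position: [0.5797, 0.0505, 0.1153]
ee_rot: [0.675, 0.738, 0.003, -0.001]
ft_force: [1.3, 0.1, -2.2]
grip_width: 0.512
```

```bash
python3 tilt.py
```

```text
pos [0.5797 0.0505 0.1153] F [ 1.3  0.1 -2.2] grip 43.71 {-15: np.int64(603), -10: np.int64(501), -5: np.int64(404), 0: np.int64(298), 5: np.int64(197), 10: np.int64(126), 15: np.int64(38), 20: np.int64(20), 25: np.int64(92), 30: np.int64(245), 35: np.int64(357), 40: np.int64(434), 45: np.int64(502)}
```

It's swinging, now about 18°.

jog_arm(
  translation=[
    [0,0,0],
    [0,0,0],
    [0,0,0],
    [0,0,0],
  ],
  turn=[0,0,0,0],
  grip=43.9,
)

```text
clock: 15.5
position: [0.5797, 0.0507, 0.1155]
ee_rot: [0.675, 0.738, 0.004, -0.001]
ft_force: [-1.2, -0.3, -2.1]
grip_width: 0.515
```

```bash
python3 tilt.py
```

```text
pos [0.5797 0.0507 0.1155] F [-1.2 -0.3 -2.1] grip 43.96 {-15: np.int64(511), -10: np.int64(411), -5: np.int64(316), 0: np.int64(232), 5: np.int64(123), 10: np.int64(60), 15: np.int64(0), 20: np.int64(57), 25: np.int64(185), 30: np.int64(335), 35: np.int64(444), 40: np.int64(512), 45: np.int64(579)}
```

jog_arm(
  translation=[
    [0,0,0],
    [0,0,0],
    [0,0,0],
    [0,0,0],
  ],
  turn=[0,0,0,0],
  grip=44.2,
)

```text
clock: 16.03
position: [0.5799, 0.0506, 0.1156]
ee_rot: [0.675, 0.738, 0.004, -0.001]
ft_force: [-0.4, 0.3, -1.1]
grip_width: 0.517
```

```bash
python3 tilt.py
```

```text
pos [0.5799 0.0506 0.1156] F [-0.4  0.3 -1.1] grip 44.18 {-15: np.int64(929), -10: np.int64(845), -5: np.int64(747), 0: np.int64(637), 5: np.int64(535), 10: np.int64(474), 15: np.int64(391), 20: np.int64(322), 25: np.int64(365), 30: np.int64(472), 35: np.int64(562), 40: np.int64(629), 45: np.int64(687)}
```

```bash
python3 - <<'E'
from h import *
b=manip.camera("scene")["frame"][90:270,180:360];a=manip.camera("side")["frame"][110:290,160:340]
cv2.imwrite("pics/s7.png",np.hstack([cv2.resize(a,(400,400)),cv2.resize(b,(400,400))])[:,:,::-1])
E
```

```text
(no output)
```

View pics/s7.png

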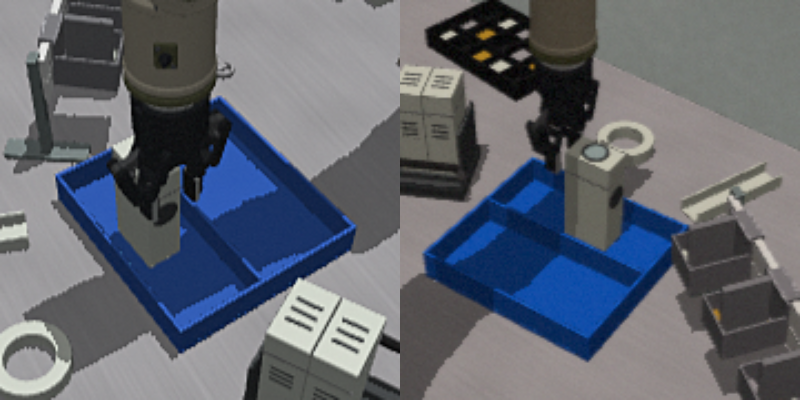

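The box stands upright in the rear compartment, clear of its walls (side view ~(150,215), scene ~(595,195)). I'll open, rise and go to the first caddy.

jog_arm(
  translation=[
    [0,0,0],
    [0,0,0],
    [0,0,0],
    [0,0,0],
    [0,0,10],
    [0,0,40],
    [0,0,80],
    [0,0,120],
    [0,0,160],
    [0,0,190],
    [0,0,200],
  ],
  turn=[0,0,0,0,0,0,0,0,0,0,0],
  grip=62,
)

```text
clock: 17.25
position: [0.5811, 0.0504, 0.3218]
ee_rot: [0.675, 0.737, 0.007, 0.001]
ft_force: [0.2, 0.9, 0.5]
grip_width: 0.731
```

jog_arm(
  translation=[
    [-2,-21,0],
    [-4,-43,0],
    [-6,-65,0],
    [-8,-86,0],
    [-10,-107,0],
    [-12,-129,0],
    [-14,-150,0],
    [-16,-172,0],
    [-18,-193,0],
    [-20,-215,0],
    [-21,-240,0],
    [-22,-257,0],
  ],
  turn=[4,8,12,16,20,24,29,33,37,41,45,49],
)

```text
clock: 18.25
position: [0.5583, -0.2089, 0.3221]
ee_rot: [0.308, 0.951, 0.006, -0.002]
ft_force: [0.2, -1.0, 0.4]
grip_width: 0.726
```

```bash
python3 - <<'E'
from h import *
np.set_printoptions(precision=4,suppress=True)
o=manip.get_obs();J=R.from_quat(o["ee_rot"]).as_matrix()[:,1];print(o["position"],np.degrees(np.arctan2(J[1],J[0])),o["joint_pos"])
c=manip.camera("wrist");save(c,"w3",s=1.5)
for n in("scene","side"):
    k=manip.camera(n)
    print(n,[(np.round(d["at"],1).tolist(),round(d["confidence"],2)) for d in manip.pinpoint(k,"caddy_0")[:5]])
print([(np.round(d["at"],1).tolist(),round(d["confidence"],2)) for d in manip.pinpoint(c,"caddy_0")[:5]])
print(1.5*proj(c,[[.558,-.207,.183],[.503,-.303,.183],[.428,-.388,.183]]))
E
```

```text
[ 0.5583 -0.2089  0.3221] 54.12417120929732 [-0.116   0.2509  0.5045  1.4125 -0.1329  1.5134  1.3281]
scene [([351.2, 270.3], 0.96), ([337.2, 241.3], 0.78), ([318.0, 210.0], 0.72)]
side [([201.3, 144.2], 0.78), ([209.9, 97.4], 0.75), ([204.4, 118.7], 0.67)]
[([96.8, 174.2], 0.72), ([251.1, 169.1], 0.72), ([173.0, 174.4], 0.69)]
[[386.6539 278.147 ]
 [234.7153 294.1928]
 [ 74.4378 279.7911]]
```

View pics/w3.png

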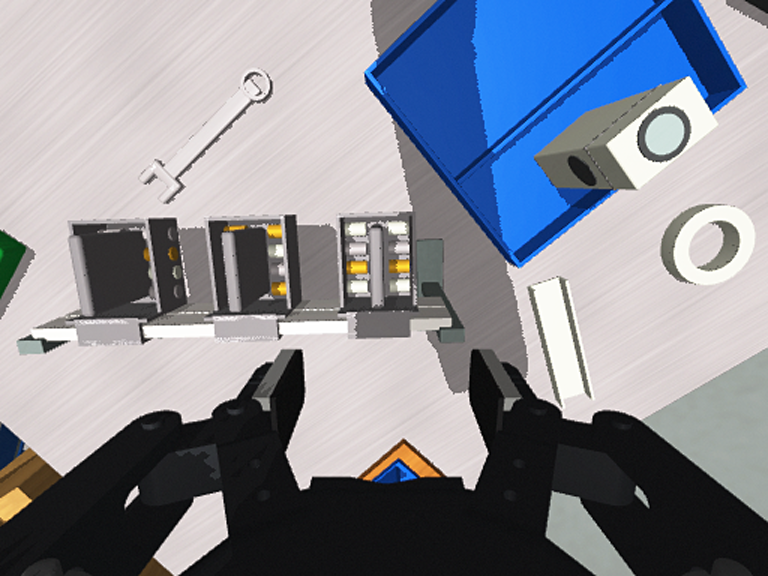

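The wrist view shows three caddies with their handle plates at about (377,266), (231,271) and (80,276) in the enlarged picture. The box stands upright in the tray.

```bash
python3 - <<'E'
from h import *
np.set_printoptions(precision=4,suppress=True)
c=manip.camera("wrist")
for n,a,b in(("c2",(376,226),(377,307)),("c1",(226,230),(236,312)),("c0",(73,238),(87,315))):
    A,B=[atz(c,np.array(p)/1.5,.183) for p in(a,b)]; v=B-A
    print(n,(A+B)/2,np.linalg.norm(v),np.degrees(np.arctan2(v[1],v[0])))
# rail ends
A,B=[atz(c,np.array(p)/1.5,.16) for p in((35,328),(465,325))];v=B-A;print(np.degrees(np.arctan2(v[1],v[0])))
s=manip.camera("scene");d=manip.camera("side")
for a,b in(((351.2,270.3),(209.9,97.4)),((337.2,241.3),(204.4,118.7)),((318,210),(201.3,144.2))): print(tri([(s,a),(d,b)]))
E
python3 tray.py
```

```text
c2 [ 0.5485 -0.2044  0.183 ] 0.058856671623505816 -35.576339655348825
c1 [ 0.4902 -0.2901  0.183 ] 0.0596728291086892 -34.90060994019866
c0 [ 0.4302 -0.3791  0.183 ] 0.056168230436406764 -37.23390494199368
54.2504647285672
[ 0.4355 -0.3868  0.0949]
[ 0.4959 -0.3069  0.0894]
[ 0.5557 -0.2046  0.0935]
tray [0.5231 0.0195 0.0791] 2546.0 [0.66, 0.65]
[ 0.5592 -0.2062  0.3219] 0.7262537421084845 [-0.8982 -0.5071  0.7424]
```

jog_arm(
  translation=[
    [-10,2,-20],
    [-11,2,-50],
    [-11,2,-80],
    [-11,2,-110],
    [-11,2,-130],
    [-11,2,-145],
    [-11,2,-155],
    [-11,2,-163],
    [-11,2,-169],
    [-11,2,-169],
  ],
  turn=[0,0,0,0,0,0,0,0,0,0],
  grip=38,
)

```text
clock: 19.73
position: [0.548, -0.2041, 0.1523]
ee_rot: [0.309, 0.951, 0.007, -0.002]
ft_force: [-0.6, 0.5, 0.1]
grip_width: 0.441
```

jog_arm(
  translation=[
    [0,0,0],
    [0,0,0],
    [0,0,0],
    [0,0,0],
    [0,0,0],
    [0,0,0],
  ],
  turn=[0,0,0,0,0,0],
  grip=2,
  grip_force=50,
)

```text
clock: 20.23
position: [0.5483, -0.2046, 0.1529]
ee_rot: [0.309, 0.951, 0.006, -0.002]
ft_force: [-0.7, -2.0, 5.7]
grip_width: 0.107
```

jog_arm(
  translation=[
    [0,0,8],
    [0,0,16],
    [0,0,24],
    [0,0,32],
    [0,0,40],
    [0,0,40],
  ],
  turn=[0,0,0,0,0,0],
)

```text
clock: 20.73
position: [0.5489, -0.2046, 0.195]
ee_rot: [0.309, 0.951, 0.007, -0.001]
ft_force: [-0.9, 0.4, -1.8]
grip_width: 0.107
```

The caddy is off its seat: 9 mm grip opening, carrying about 1.8 N. I'll lift more, move away from the rail and check the tray with a hull fit on colour.

jog_arm(
  translation=[
    [-4,3,15],
    [-16,12,25],
    [-28,20,30],
    [-40,29,30],
    [-50,36,30],
    [-50,36,30],
  ],
  turn=[0,0,0,0,0,0],
)

```text
clock: 21.23
position: [0.4976, -0.1673, 0.225]
ee_rot: [0.308, 0.951, 0.007, -0.001]
ft_force: [0.2, 0.1, -1.9]
grip_width: 0.102
```

```bash
cat > tray2.py <<'E'
from h import *
from scipy.optimize import minimize
np.set_printoptions(precision=4,suppress=True)
def hull(p,c):
    C,S=np.cos(p[2]),np.sin(p[2])
    X=[[p[0]+C*a*.125-S*b*.135,p[1]+S*a*.125+C*b*.135,z] for z in(0,.045) for a in(-1,1) for b in(-1,1)]
    return cv2.convexHull(proj(c,X).astype(np.float32))[:,0]
def fill(h):
    i=np.zeros((384,512),np.uint8);cv2.fillConvexPoly(i,np.round(h*16).astype(np.int32),1,shift=4);return i
def meas(show=None):
    ms=[]
    for n in("scene","side"):
        c=manip.camera(n);f=cv2.cvtColor(c["frame"],cv2.COLOR_RGB2HSV)
        m=((f[...,0]>100)&(f[...,0]<125)&(f[...,1]>150)&(f[...,2]>40)).astype(np.uint8)
        m&=cv2.dilate(fill(hull([.515,.008,.1],c)),np.ones((45,45)))
        m=cv2.morphologyEx(m,cv2.MORPH_OPEN,np.ones((3,3)))
        ms.append((c,m,fill(cv2.convexHull(cv2.findNonZero(m))[:,0].astype(np.float32))))
    cost=lambda p:sum(np.count_nonzero(fill(hull(p,c))!=h) for c,_,h in ms)
    b=minimize(cost,[.515,.008,.1],method="Nelder-Mead",options=dict(initial_simplex=[[.515,.008,.1],[.535,.008,.1],[.515,.028,.1],[.515,.008,.2]],xatol=1e-4,fatol=.5))
    b=minimize(cost,b.x,method="Nelder-Mead",options=dict(initial_simplex=[b.x,b.x+[.01,0,0],b.x+[0,.01,0],b.x+[0,0,.06]],xatol=1e-4,fatol=.5))
    o=manip.get_obs();J=R.from_quat(o["ee_rot"]).as_matrix()[:,1]
    print("tray",b.x,b.fun,"tcp",o["position"],"jaw",np.degrees(np.arctan2(J[1],J[0])).round(1),"F",o["ft_force"])
    C,S=np.cos(b.x[2]),np.sin(b.x[2])
    for y in(-.085,0,.085):
        x=-.064; print("slot",y,np.array([b.x[0]+C*x-S*y,b.x[1]+S*x+C*y]))
    for l in("porthole_box",):
        pass
    if show: save(ms[0][0],show,s=1.5)
if __name__=="__main__": meas()
E
python3 tray2.py
```

```text
tray [0.5245 0.0205 0.0882] 941.0 tcp [ 0.499  -0.1684  0.2251] jaw 54.1 F [ 0.0233  0.422  -1.8445]
slot -0.085 [ 0.4683 -0.0698]
slot 0 [0.4608 0.0149]
slot 0.085 [0.4533 0.0995]
```

```bash
python3 - <<'E'
from tray2 import *
ims=[]
for n in("scene","side"):
    c=manip.camera(n);f=c["frame"].copy()
    f=cv2.resize(f,None,fx=3,fy=3,interpolation=cv2.INTER_CUBIC)
    for p,col in(([.5157,.0073,.1039],(255,255,0)),([.5245,.0205,.0882],(255,0,0))):
        C,S=np.cos(p[2]),np.sin(p[2])
        q=proj(c,[[p[0]+C*a*.125-S*b*.135,p[1]+S*a*.125+C*b*.135,.045] for a,b in((-1,-1),(-1,1),(1,1),(1,-1))])*3
        cv2.polylines(f,[np.round(q).astype(int)],True,col,1)
    k=np.array([250,208])*3 if n=="scene" else np.array([250,208])*3
    ims.append(f[k[1]-240:k[1]+240,k[0]-200:k[0]+200])
cv2.imwrite("pics/s8.png",np.hstack(ims)[:,:,::-1])
E
```

```text
(no output)
```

View pics/s8.png

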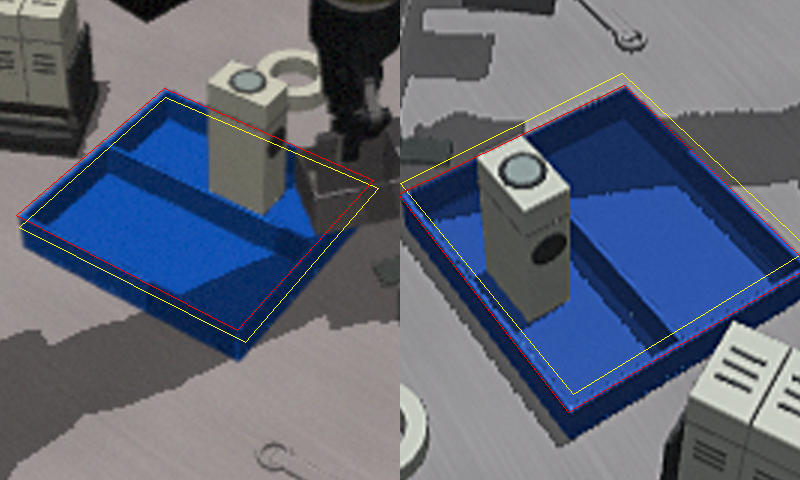

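The side view shows the tray was knocked about (+8,+11) mm: the red fit lies on its rim, the yellow one (before) doesn't. The held caddy hides a corner in the scene view. I'll use (0.523, 0.018, 5°).

jog_arm(
  translation=[
    [-4,22,5],
    [-8,44,5],
    [-12,66,5],
    [-16,88,5],
    [-20,110,5],
    [-24,132,5],
    [-28,155,5],
    [-31,177,5],
    [-35,199,5],
    [-39,221,5],
    [-43,243,5],
    [-47,265,5],
  ],
  turn=[3,7,10,14,17,20,24,27,31,34,38,41],
)

```text
clock: 22.43
position: [0.4517, 0.0983, 0.2299]
ee_rot: [-0.047, 0.999, 0.006, -0.003]
ft_force: [0.1, -0.5, -2.0]
grip_width: 0.11
```

```bash
python3 tray2.py
```

```text
tray [0.5246 0.0205 0.089 ] 283.0 tcp [0.4512 0.101  0.2298] jaw 95.6 F [ 0.6648 -0.5599 -2.2046]
slot -0.085 [ 0.4684 -0.0698]
slot 0 [0.4609 0.0148]
slot 0.085 [0.4533 0.0995]
```

jog_arm(
  translation=[
    [2,-2,-25],
    [2,-2,-55],
    [2,-2,-85],
    [2,-2,-115],
    [2,-2,-140],
    [2,-2,-155],
    [2,-2,-162],
    [2,-2,-166],
    [2,-2,-168],
    [2,-2,-168],
  ],
  turn=[0,0,0,0,0,0,0,0,0,0],
)

```text
clock: 23.37
position: [0.4539, 0.0993, 0.0628]
ee_rot: [-0.049, 0.999, 0.007, -0.003]
ft_force: [-1.2, -0.7, 0.2]
grip_width: 0.106
```

jog_arm(
  translation=[
    [0,0,-1],
    [0,0,-2],
    [0,0,-2],
  ],
  turn=[0,0,0],
)

```text
clock: 23.62
position: [0.4553, 0.0998, 0.0625]
ee_rot: [-0.049, 0.999, 0.007, -0.001]
ft_force: [-2.3, -0.3, 8.8]
grip_width: 0.106
```

jog_arm(
  translation=[
    [0,0,0],
    [0,0,0],
    [0,0,0],
    [0,0,0],
    [0,0,20],
    [0,0,55],
    [0,0,90],
    [0,0,130],
    [0,0,170],
    [0,0,205],
    [0,0,220],
  ],
  turn=[0,0,0,0,0,0,0,0,0,0,0],
  grip=36,
)

```text
clock: 24.53
position: [0.4565, 0.1001, 0.2875]
ee_rot: [-0.049, 0.999, 0.008, 0.002]
ft_force: [1.6, -0.0, -0.2]
grip_width: 0.42
```

jog_arm(
  translation=[
    [3,-33,4],
    [7,-66,8],
    [10,-99,12],
    [13,-132,12],
    [17,-165,12],
    [20,-198,12],
    [23,-231,12],
    [27,-264,12],
    [30,-297,12],
    [33,-330,12],
    [37,-363,12],
    [40,-396,12],
  ],
  turn=[-3.5,-7,-10,-14,-17,-21,-24,-28,-31,-35,-38,-41.5],
)

```text
clock: 25.53
position: [0.4966, -0.2974, 0.2995]
ee_rot: [0.309, 0.951, 0.007, 0.005]
ft_force: [0.8, -0.3, 0.6]
grip_width: 0.421
```

```bash
python3 - <<'E'
from h import *
np.set_printoptions(precision=4,suppress=True)
o=manip.get_obs();J=R.from_quat(o["ee_rot"]).as_matrix()[:,1];print(o["position"],np.degrees(np.arctan2(J[1],J[0])),o["joint_pos"])
c=manip.camera("wrist");save(c,"w4",s=1.5)
print(1.5*proj(c,[[.4902,-.2901,.183],[.4302,-.3791,.183]]))
E
python3 tray2.py
```

```text
[ 0.4966 -0.2974  0.2995] 54.00965771651238 [-0.0475  0.2121  0.616   1.5143 -0.1389  1.4485  1.5167]
[[387.1987 272.0668]
 [223.9668 278.1679]]
tray [0.5249 0.02   0.0892] 273.0 tcp [ 0.4956 -0.2985  0.2989] jaw 53.8 F [-0.1796  1.5303  0.0355]
slot -0.085 [ 0.4688 -0.0704]
slot 0 [0.4612 0.0143]
slot 0.085 [0.4536 0.099 ]
```

View pics/w4.png

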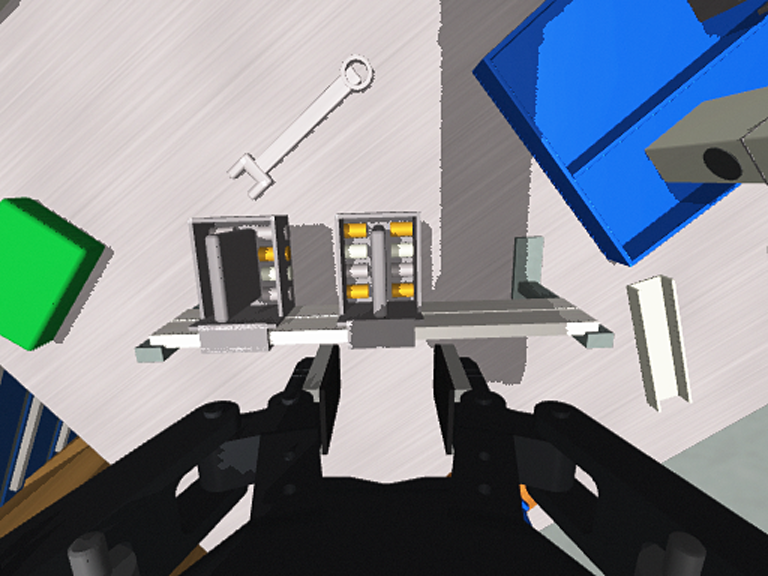

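The handle of the second caddy is at (378,271), about 6 mm from my earlier estimate, so I'll correct for that. The third is at (212,278).

jog_arm(
  translation=[
    [-5,2,-20],
    [-9,3,-50],
    [-9,3,-80],
    [-9,3,-105],
    [-9,3,-125],
    [-9,3,-137],
    [-9,3,-143],
    [-9,3,-146],
    [-9,3,-146],
  ],
  turn=[0,0,0,0,0,0,0,0,0],
)

```text
clock: 26.43
position: [0.4869, -0.2953, 0.1533]
ee_rot: [0.31, 0.951, 0.006, 0.004]
ft_force: [0.1, -0.9, 0.3]
grip_width: 0.423
```

jog_arm(
  translation=[
    [0,0,0],
    [0,0,0],
    [0,0,0],
    [0,0,0],
    [0,0,0],
    [0,0,0],
  ],
  turn=[0,0,0,0,0,0],
  grip=2,
)

```text
clock: 26.93
position: [0.4879, -0.2954, 0.1547]
ee_rot: [0.309, 0.951, 0.006, 0.005]
ft_force: [-0.3, 1.8, 4.2]
grip_width: 0.109
```

jog_arm(
  translation=[
    [0,0,8],
    [0,0,16],
    [0,0,24],
    [0,0,32],
    [0,0,40],
    [-4,3,55],
    [-16,12,65],
    [-28,20,70],
    [-40,29,75],
    [-50,36,78],
    [-50,36,78],
  ],
  turn=[0,0,0,0,0,0,0,0,0,0,0],
)

```text
clock: 27.85
position: [0.4371, -0.2589, 0.2342]
ee_rot: [0.31, 0.951, 0.007, 0.006]
ft_force: [0.7, -0.6, -1.8]
grip_width: 0.108
```

jog_arm(
  translation=[
    [2,23,0],
    [4,46,0],
    [6,68,0],
    [8,91,0],
    [10,114,0],
    [12,137,0],
    [14,159,0],
    [16,182,0],
    [18,205,0],
    [20,228,0],
    [22,250,0],
    [24,273,0],
  ],
  turn=[3.5,7,10,14,17,21,24,28,31,35,38,41.3],
)

```text
clock: 28.85
position: [0.4616, 0.0153, 0.2345]
ee_rot: [-0.047, 0.999, 0.009, 0.004]
ft_force: [1.3, -0.5, -2.1]
grip_width: 0.108
```

```bash
python3 tray2.py
```

```text
tray [0.5247 0.0206 0.0886] 1117.0 tcp [0.4615 0.0184 0.2342] jaw 95.7 F [ 0.2484 -0.3353 -2.0029]
slot -0.085 [ 0.4685 -0.0697]
slot 0 [0.461 0.015]
slot 0.085 [0.4534 0.0997]
```

Tray estimate unchanged. I'll lower the caddy.

jog_arm(
  translation=[
    [0,-3,-30],
    [0,-3,-60],
    [0,-3,-90],
    [0,-3,-120],
    [0,-3,-145],
    [0,-3,-160],
    [0,-3,-167],
    [0,-3,-171],
    [0,-3,-173],
    [0,-3,-174],
    [0,-3,-174],
  ],
  turn=[0,0,0,0,0,0,0,0,0,0,0],
)

```text
clock: 29.87
position: [0.4651, 0.0165, 0.0641]
ee_rot: [-0.05, 0.999, 0.01, 0.007]
ft_force: [-6.1, 1.1, 30.7]
grip_width: 0.106
```

jog_arm(
  translation=[
    [0,0,1],
    [0,0,1],
    [0,0,1],
  ],
  turn=[0,0,0],
)

```text
clock: 30.12
position: [0.4656, 0.0165, 0.0655]
ee_rot: [-0.05, 0.999, 0.01, 0.007]
ft_force: [0.2, -0.9, -2.4]
grip_width: 0.107
```

jog_arm(
  translation=[
    [0,0,0],
    [0,0,0],
    [0,0,0],
    [0,0,0],
    [0,0,20],
    [0,0,55],
    [0,0,90],
    [0,0,130],
    [0,0,170],
    [0,0,205],
    [0,0,220],
  ],
  turn=[0,0,0,0,0,0,0,0,0,0,0],
  grip=36,
)

```text
clock: 31.03
position: [0.4668, 0.0165, 0.2905]
ee_rot: [-0.05, 0.999, 0.011, 0.01]
ft_force: [0.7, 0.7, 0.6]
grip_width: 0.421
```

jog_arm(
  translation=[
    [-3,-33,3],
    [-7,-67,6],
    [-10,-100,8],
    [-14,-134,8],
    [-17,-167,8],
    [-20,-201,8],
    [-24,-234,8],
    [-27,-268,8],
    [-31,-301,8],
    [-34,-335,8],
    [-38,-368,8],
    [-41,-402,8],
  ],
  turn=[-3.5,-7,-10,-14,-17,-21,-24,-28,-31,-35,-38,-41.7],
)

```text
clock: 32.03
position: [0.4254, -0.3869, 0.2986]
ee_rot: [0.31, 0.951, 0.006, 0.013]
ft_force: [0.1, 0.2, 0.5]
grip_width: 0.421
```

```bash
python3 - <<'E'
from h import *
np.set_printoptions(precision=4,suppress=True)
o=manip.get_obs();M=R.from_quat(o["ee_rot"]).as_matrix();J=M[:,1];print(o["position"],np.degrees(np.arctan2(J[1],J[0])),M[:,2],o["joint_pos"])
c=manip.camera("wrist");save(c,"w5",(60,90,380,300),2)
print((proj(c,[[.4255,-.3856,.183]])-[60,90])*2)
d=manip.camera("side");save(d,"s9",(150,110,420,330),2.2)
E
python3 tray2.py
```

```text
[ 0.4254 -0.3869  0.2986] 53.93787872626479 [ 0.0293  0.0039 -0.9996] [ 0.0361  0.2046  0.7497  1.5421 -0.1638  1.4321  1.7365]
[[393.2996 196.5659]]
tray [0.5243 0.0207 0.0896] 277.0 tcp [ 0.4253 -0.3861  0.298 ] jaw 54.0 F [ 0.6116 -0.0328 -0.8635]
slot -0.085 [ 0.4681 -0.0697]
slot 0 [0.4605 0.015 ]
slot 0.085 [0.4529 0.0997]
```

View pics/w5.png

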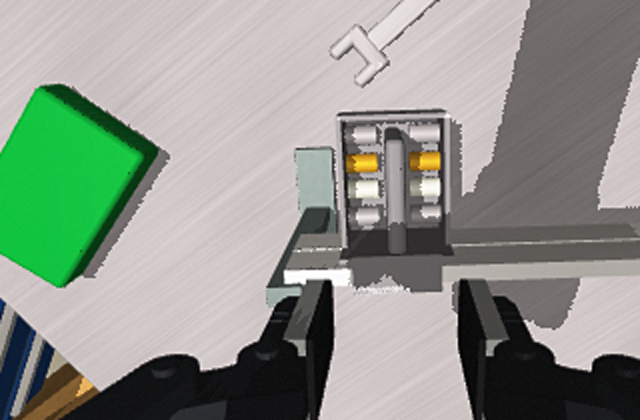

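The handle is within 3 mm of the prediction at (396,190), and the post at left is clear of the fingers.

jog_arm(
  translation=[
    [-1,2,-30],
    [-1,3,-60],
    [-1,3,-90],
    [-1,3,-115],
    [-1,3,-130],
    [-1,3,-139],
    [-1,3,-144],
    [-1,3,-145],
    [-1,3,-145],
  ],
  turn=[0,0,0,0,0,0,0,0,0],
)

```text
clock: 32.98
position: [0.4249, -0.383, 0.1537]
ee_rot: [0.309, 0.951, 0.006, 0.013]
ft_force: [-0.4, -0.1, 0.7]
grip_width: 0.422
```

jog_arm(
  translation=[
    [0,0,0],
    [0,0,0],
    [0,0,0],
    [0,0,0],
    [0,0,0],
    [0,0,0],
  ],
  turn=[0,0,0,0,0,0],
  grip=2,
)

```text
clock: 33.48
position: [0.4255, -0.3833, 0.155]
ee_rot: [0.309, 0.951, 0.006, 0.014]
ft_force: [-1.2, 1.8, 6.5]
grip_width: 0.108
```

jog_arm(
  translation=[
    [0,0,8],
    [0,0,16],
    [0,0,24],
    [0,0,32],
    [0,0,40],
    [-4,3,55],
    [-16,12,65],
    [-28,20,70],
    [-40,29,75],
    [-50,36,78],
    [-50,36,78],
  ],
  turn=[0,0,0,0,0,0,0,0,0,0,0],
)

```text
clock: 34.4
position: [0.3743, -0.3472, 0.2344]
ee_rot: [0.309, 0.951, 0.007, 0.015]
ft_force: [0.7, -0.7, -2.0]
grip_width: 0.106
```

jog_arm(
  translation=[
    [8,23,0],
    [16,46,0],
    [24,69,0],
    [31,92,0],
    [39,115,0],
    [47,138,0],
    [55,162,0],
    [63,185,0],
    [70,208,0],
    [78,231,0],
    [86,254,0],
    [94,277,0],
  ],
  turn=[3.5,7,10,14,17,21,24,28,31,35,38,41.2],
)

```text
clock: 35.4
position: [0.4692, -0.0687, 0.2347]
ee_rot: [-0.047, 0.999, 0.011, 0.012]
ft_force: [0.5, -0.2, -1.8]
grip_width: 0.106
```

```bash
python3 tray2.py
```

```text
tray [0.5239 0.0209 0.0906] 334.0 tcp [ 0.4699 -0.0655  0.2343] jaw 95.7 F [-0.3356 -0.4366 -2.0673]
slot -0.085 [ 0.4679 -0.0695]
slot 0 [0.4602 0.0151]
slot 0.085 [0.4525 0.0998]
```

jog_arm(
  translation=[
    [-3,-3,-30],
    [-3,-3,-60],
    [-3,-3,-90],
    [-3,-3,-120],
    [-3,-3,-145],
    [-3,-3,-158],
    [-3,-3,-165],
    [-3,-3,-168],
    [-3,-3,-170],
    [-3,-3,-170],
  ],
  turn=[0,0,0,0,0,0,0,0,0,0],
)

```text
clock: 36.33
position: [0.4694, -0.0683, 0.0661]
ee_rot: [-0.05, 0.999, 0.012, 0.014]
ft_force: [-0.9, 1.0, 7.2]
grip_width: 0.105
```

On the floor (7 N). I'll release and retreat.

jog_arm(
  translation=[
    [0,0,0],
    [0,0,0],
    [0,0,0],
    [0,0,0],
    [0,0,20],
    [0,0,55],
    [0,0,90],
    [0,0,130],
    [0,0,170],
    [0,0,205],
    [0,0,220],
  ],
  turn=[0,0,0,0,0,0,0,0,0,0,0],
  grip=36,
)

```text
clock: 37.25
position: [0.4705, -0.0685, 0.2911]
ee_rot: [-0.05, 0.999, 0.012, 0.017]
ft_force: [1.4, -0.4, -0.1]
grip_width: 0.42
```

jog_arm(
  translation=[
    [-10,-30,10],
    [-20,-60,20],
    [-30,-90,30],
    [-40,-120,30],
    [-50,-150,30],
    [-60,-180,30],
    [-70,-210,30],
    [-70,-210,30],
  ],
  turn=[0,0,0,0,0,0,0,0],
)

```text
clock: 37.92
position: [0.3974, -0.2844, 0.3214]
ee_rot: [-0.046, 0.999, 0.011, 0.017]
ft_force: [-0.5, -0.9, -0.1]
grip_width: 0.424
```

```bash
python3 tray2.py; python3 - <<'E'
from tray2 import *
ims=[];o={}
for n in("scene","side"):
    c=manip.camera(n);o[n]=c;ims.append(c["frame"][130:280,165:365])
    print(n,[(l,np.round(d["at"],1).tolist(),round(d["confidence"],2)) for l in("caddy_0","porthole_box") for d in manip.pinpoint(c,l)[:4]])
cv2.imwrite("pics/s10.png",np.hstack([cv2.resize(i,(400,300),interpolation=cv2.INTER_CUBIC) for i in ims])[:,:,::-1])
E
```

```text
tray [0.525  0.0201 0.0886] 343.0 tcp [ 0.3999 -0.2795  0.3211] jaw 95.6 F [0.3792 0.8981 0.8417]
slot -0.085 [ 0.4688 -0.0703]
slot 0 [0.4613 0.0144]
slot 0.085 [0.4537 0.0991]
scene [('caddy_0', [260.4, 223.5], 0.74), ('caddy_0', [240.4, 213.7], 0.57), ('caddy_0', [219.3, 201.4], 0.56), ('porthole_box', [266.5, 193.5], 0.56)]
side [('caddy_0', [246.2, 184.5], 0.86), ('caddy_0', [285.7, 230.9], 0.76), ('caddy_0', [266.1, 203.6], 0.6), ('caddy_0', [250.2, 127.8], 0.54), ('porthole_box', [228.3, 223.1], 0.84)]
```

View pics/s10.png

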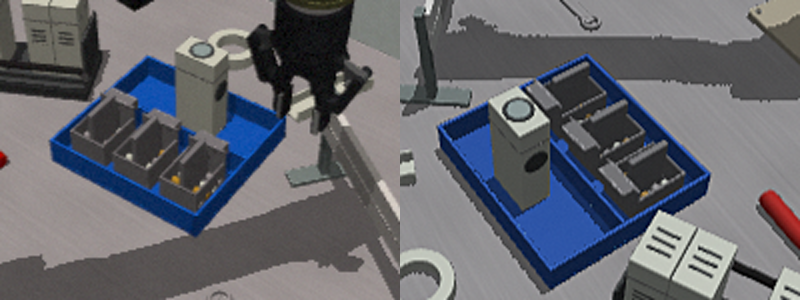

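The picture shows all three caddies upright in the front compartment and the box upright in the rear one. One numeric check, then I'll hand in.

```bash
python3 - <<'E'
from h import *
np.set_printoptions(precision=3,suppress=True)
s=manip.camera("scene");d=manip.camera("side");p=np.array([.5247,.0205]);t=.089
A=np.array([[np.cos(t),np.sin(t)],[-np.sin(t),np.cos(t)]])
for n,a,b in(("c",(260.4,223.5),(246.2,184.5)),("c",(240.4,213.7),(266.1,203.6)),("c",(219.3,201.4),(285.7,230.9)),("box",(266.5,193.5),(228.3,223.1)),("disc",(165+202/2,130+49/2),(165+517/2,130+110/2))):
    X=tri([(s,a),(d,b)]);print(n,A@(X[:2]-p),X[2])
print(manip.hand_in(), manip.get_obs()["clock"])
E
```

```text
c [-0.053 -0.084] 0.01104088577194308
c [-0.056 -0.004] 0.006404878961814189
c [-0.046  0.091] -0.002779582902559565
box [ 0.066 -0.014] 0.0006201417509610294
disc [-0.098  0.123] 0.2529673078610242
the job is handed in; nothing more can be done
the job is handed in; nothing more can be done
```

I tipped the round-windowed enclosure onto the rack's front bar, pulled it free and stood it upright in the tray's rear compartment. All three caddies came off the rail and stand on the floor of the front compartment. The job was handed in at about 38 s on the robot's clock; the hand-in gives no verdict.

**Final positions:** in the tray frame the enclosure is at about x = 66 mm, y = -14 mm. The caddies are at about x = -46 to -56 mm and y = -84, -4 and +91 mm. All of these are inside the limits. In the last pictures the enclosure and the caddies look upright, and the gripper is well clear.

**What went differently:**
- **Enclosure:** it slid along the tray floor instead of turning upright in the grip. I lifted it slightly and eased the grip until it swung upright.
- **Tray:** it turned out to have shifted by about 9 mm in x and 13 mm in y, so I measured it again before placing the caddies.
- **Caddy placing:** I pressed the second caddy down with about 31 N before backing off.

**Checks that failed or were weak:**
- **Disc check:** triangulating the disc on top of the enclosure gave an impossible point (0.25 m up). I probably misconverted the pixel for one view, so I ignored it.
- **Caddy heights:** the triangulated base heights scatter between -3 and 11 mm, which is just measurement noise.
- **Tilt:** I judged the final upright angles from the picture rather than measuring them.
- **Loose items:** I did not measure the other enclosures or the bench items at the end. They looked undisturbed wherever they showed in the pictures.

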